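Stand the long strut up and rack it in the revolving stand

TASK

First turn the revolving stand until its empty pocket is at the pointer on its base. Then tip the long strut, which lies on the bench, up on its rubber foot so that it pivots on that end and stands upright on the bench, and move it upright into the empty pocket, standing on the pocket's floor. Do not lift the strut's foot off the bench while it is still lying or leaning, and leave the bottle, the reel and the small standing carton where they are.

Things in the scene. Friction and masses are not known exactly. Their poses are not given: they have to be found in the camera images.
- strut: Loose slotted aluminium strut, 40 x 40 x 150 mm, with a round spigot (20 x 20 mm) on its head and a flat black rubber foot at the other end; 0.26 to 0.49 kg, centre of mass 80 mm from the foot. Origin: centre of the foot's end face; z: foot to head. It lies on a side face left of the stand (origin 20 mm up), head toward the right, within 30 degrees of straight across. Grip it by any sides
- stand: Fixed base of the revolving stand, 10 mm thick, origin on the axis at bench level. Its pointer, a tab 20 mm wide with a steel block 18 mm high 128 to 146 mm from the axis, sticks out along its -x, roughly toward the robot. On it turns a grey disc of 125 mm radius, top at 19 mm, with a hub of 26 mm radius up to 57 mm and three pockets 120 degrees apart
- rotor (a joint): Angle of the stand's rotor, rad, positive counter-clockwise from above; 0 = empty pocket at the pointer. Starts between 1.1 and 2.5; range -6.2 to 6.2. Light friction (0.1 N m); stays where it is left; can be pushed round by a pocket wall. Two pockets hold short struts (40 x 40 mm, tops 119 mm above the bench) fixed in them
- bay (a point): Centre of the empty pocket's floor, 19 mm above the bench, 80 mm from the axis; turns with the rotor. Every pocket is 72 x 72 mm inside; its 3 mm walls rise 45 mm above the floor on both sides and at the hub, its outer side has a lip 12 mm high
- flux_bottle: Bystander: cream dispensing bottle with a black nozzle, 36 mm across, 94 mm tall, standing; origin under its centre
- copper_reel: Bystander: reel of copper-coloured braid, 64 mm across, 46 mm tall, standing; origin under its centre
- carton: Bystander: small brown carton, 57 x 52 mm, 76 mm tall, standing beyond the strut; origin under its centre

How it is judged:
By the outcome, as a careful person would: the job done as asked, in the order asked, and still so for the second after the job is handed in, with the robot touching nothing.
It also fails if it takes over 72 s, if anything falls off the work surface, if the arm or the gripper's body presses on something with over 40 N, if the wrist force passes 120 N, or if a joint passes its speed limit or range.

ROBOT

A 6-joint arm with a two-finger parallel gripper is mounted at the origin on a cart in front of the work surface, level with it; the furniture and walls round the work are solid. World frame = base frame: x ahead of the robot, y to its left, z up, the work surface at z = 0. Lengths are in m, angles in rad, forces in N, time in s.
With the tool pointing down it reaches from about 0.275 to 0.875 m from the base axis. Payload 12.5 kg.
Tool frame: the origin (TCP) lies midway between the tips of the shut fingers; the grasp point (between the pads) lies 19 mm behind it; z points along the fingers, y is the line along which they close (so a half turn about z gives the same grasp; the last joint's range is limited). The gripper opens to 85 mm and grips with 20 to 120 N. Pads are 22 mm wide; open, the fingers measure 114 mm over their backs; the gripper's body (76 mm by 85 mm) begins 54 mm behind the grasp point. The pads swing forward as they close: fully open they stand 13 mm farther back than shut.
Start: joints at [1.104, 0.351, 1.652, -0, 1.139, -0.085], TCP at [0.205, 0.51, 0.231] pointing down, gripper open.
Joint ranges: [-2.75, 2.75], [-0.79, 2.1], [0.01, 2.65], [-1.57, 4.71], [0.07, 3.14], [-2.87, 2.87]. Speed limits (rad/s): [2.22, 2.22, 2.79, 3.14, 3.14, 3.14].

INTERFACE

Orientations are given as [roll, pitch, yaw] about the fixed x, y, z axes, in that order (R = Rz(yaw) Ry(pitch) Rx(roll)).
In Python, from workcell import monitor, read_camera, hand_in gives the robot as it stands.
- The arm moves only by the tool drive_tool, never from a script. Its argument "plan" is a list of rows, each a list of 7 numbers: the shift along the tool's x, y, z in mm, then the turn, a rotation vector about the tool's x, y, z in rad, then the opening, from 0 (shut) to 1 (fully open). In form: [[dx, dy, dz, rx, ry, rz, grip], ...]. A call has 1 to 8 rows; each row shifts and turns the commanded pose from where the row before left it, along the tool's axes as they then stand; what a row does not reach is not made up. A row lasts 1/10 s, in which the tool goes at most 50 mm and 8.59 degrees, less where a joint would pass 70% of its speed; a pose out of reach is approached as far as the arm can. A call is refused whole if a number of a shift passes 50 or a number of a turn 0.15, either way. A call with a gripper value outside its range is refused whole. The fingers move at their own pace and stop on an object; "grip_force" is the grip in N (left out, the last holds). Time passes only in rows, so rows that do not move let the fingers close. It gives the time, the measured TCP pose, the force, the opening and the grip force at its end, in the units of the state.
- monitor.sense(): the state, without advancing time (a new reading comes with each control period).
- read_camera(name): name is "scene" or "top" or "wrist"; returns a dict with "image" (384x512x3 uint8, red, green, blue), "range_z" (384x512 float32, m along the optical axis (not along the pixel's ray), 0 where there is no reading), "mtx" (3x3 intrinsics, pixels), "T" (4x4, takes a point from camera to world coordinates). Camera axes: x right, y down, z forward; pixel columns grow to the right and rows downward; lengths in m; the calibration is good to about 2 mm. A picture is of the moment at which its call begins.
- hand_in(): hands the job in; it is judged then, once.
The state is a dict: "time_s": time; "joint_positions": joint angles; "joint_vel": joint speeds; "joint_efforts": joint torques, N m; "tool_pos": TCP position; "tool_rot": TCP orientation; "contact_force": force on the tool from outside, world axes, zero at the start; "wrist_torque": the same for the moment, N m; "grip_width": finger opening in m; "grasp_force": force on a finger pad.
Only numpy, scipy, OpenCV 4.12 (cv2) and the standard library are available. Lean on these libraries where they do the work, as an engineer would, in place of code of your own. Each camera call takes 0.05 s, during which the arm holds its last target. There are 200 camera calls.

## Working session

There is one attempt and no reset: what is moved stays moved. The work goes in short steps, Python scripts to look and compute and a tool call to move; the robot and the scene stay as the last step left them, time stands still between calls to the robot, and variables do not carry over. Pictures are saved under pics/ and viewed, at most 10 in all, crops included, and the job is handed in when it is done.

Besides the shell and the picture viewer there is one more tool, called after "Emit:" in YAML: its name, and indented under it one key for each argument. drive_tool: Moves the arm, as the interface text tells. Its arguments: {"type":"object","properties":{"plan":{"type":"array","items":{"type":"array","items":{"type":"number"}}},"grip_force":{"type":"number"}},"required":["plan"]}

```bash
ls; mkdir -p pics; python3 - <<'E'
from workcell import monitor, read_camera
import cv2,numpy as np
print(monitor.sense())
for n in ("top","scene"):
    c=read_camera(n); cv2.imwrite(f"pics/{n}0.png",c["image"][:,:,::-1]); print(n,c["mtx"].round(1).tolist(),c["T"].round(4).tolist())
    np.savez(f"{n}0.npz",**c)
E
```

```text
pics
{'time_s': 0.0, 'joint_positions': array([ 1.10441674e+00,  3.51259510e-01,  1.65247552e+00,  8.24098347e-06,
        1.13910440e+00, -8.46119461e-02]), 'joint_vel': array([-0.00079188,  0.00060929,  0.0005145 , -0.00089745, -0.00028793,
        0.00200587]), 'joint_efforts': array([ 8.61085791e-04, -5.06111813e+01, -2.91405684e+01, -3.97530380e-05,
        4.61754593e-03, -2.44940742e-05]), 'tool_pos': array([0.2047281 , 0.51009175, 0.23072613]), 'tool_rot': array([-3.14035097e+00, -1.12820373e-04,  2.75982149e+00]), 'contact_force': array([-0.5608451 ,  0.45343474, -0.0115625 ]), 'wrist_torque': array([0.02987096, 0.03641628, 0.01930263]), 'grasp_force': 0.0, 'grip_width': 0.08554866890831603}
top [[418.7, 0.0, 252.9], [0.0, 418.7, 191.9], [0.0, 0.0, 1.0]] [[-0.001, -0.9962, 0.087, 0.5387], [-1.0, 0.0006, -0.0048, -0.0488], [0.0048, -0.087, -0.9962, 0.9706], [0.0, 0.0, 0.0, 1.0]]
scene [[437.3, 0.0, 258.0], [0.0, 437.3, 188.9], [0.0, 0.0, 1.0]] [[0.7438, -0.5057, 0.437, 0.2171], [-0.6683, -0.5692, 0.4789, -0.453], [0.0065, -0.6483, -0.7613, 0.7169], [0.0, 0.0, 0.0, 1.0]]
```

View pics/top0.png

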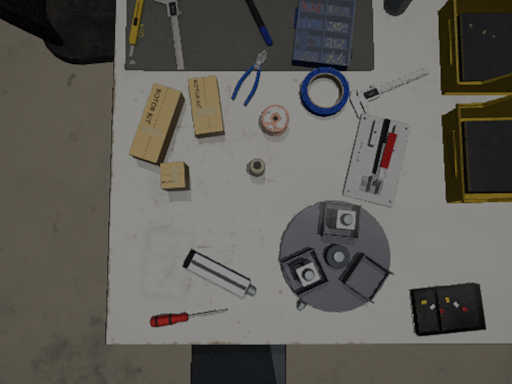

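View pics/scene0.png

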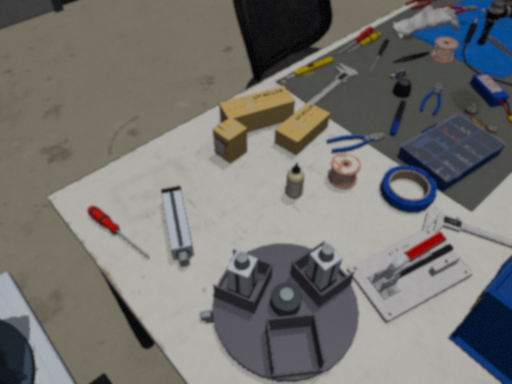

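The top view shows the strut from foot (190,257) to head (253,291), the disc at about (335,256), the pointer at (301,305) and the empty pocket at (365,275). The short struts are at (345,219) and (307,273). The scene view agrees, and the bystanders are well away from the work.

```bash
cat > h.py <<'E'
import numpy as np,cv2
from workcell import monitor, read_camera
def cloud(c):
    v,u=np.mgrid[0:384,0:512]; d=c["range_z"]; K=c["mtx"]
    P=np.stack([(u-K[0,2])/K[0,0]*d,(v-K[1,2])/K[1,1]*d,d],-1)
    W=P@c["T"][:3,:3].T+c["T"][:3,3]; W[d==0]=np.nan; return W
def proj(c,p):
    q=np.linalg.inv(c["T"])@np.append(p,1); q=c["mtx"]@q[:3]; return q[:2]/q[2]
def ray(c,uv,z):
    r=c["T"][:3,:3]@np.linalg.inv(c["mtx"])@[uv[0],uv[1],1]; t=c["T"][:3,3]; return t+r*(z-t[2])/r[2]
E
python3 - <<'E'
from h import *
for n in("top","scene"):
    c=np.load(n+"0.npz");W=cloud(c);x,y,z=W[...,0],W[...,1],W[...,2]
    a=ray(np.load("top0.npz"),(220,275),.04); d=ray(np.load("top0.npz"),(335,256),.019)
    print(n,"bench z",np.nanmedian(z[np.hypot(x-a[0],y-a[1])<.15]))
    m=(z>.033)&(z<.06)&(np.hypot(x-a[0],y-a[1])<.12)
    r=cv2.minAreaRect(np.c_[x[m],y[m]].astype(np.float32)*1000); print(" strut",r,np.median(z[m]),cv2.boxPoints(r).round(0).tolist())
    R=np.hypot(x-d[0],y-d[1])
    m=(z>.012)&(z<.026)&(R<.16); (cx,cy),rr=cv2.minEnclosingCircle(np.c_[x[m],y[m]].astype(np.float32)*1000);print(" disc",cx,cy,rr)
    m=(z>.05)&(z<.064)&(R<.035); r=cv2.minEnclosingCircle(np.c_[x[m],y[m]].astype(np.float32)*1000);print(" hub",r)
    m=((z>.09)&(R<.15)).astype(np.uint8); k,L,s,C=cv2.connectedComponentsWithStats(m)
    for i in range(1,k):
        if s[i,4]>15: q=W[L==i]; print(" top",s[i,4],q.mean(0).round(4),((q.max(0)+q.min(0))/2).round(4),q.max(0).round(3))
    m=((z>.05)&(z<.12)&(R>.04)&(R<.11))
    k,L,s,C=cv2.connectedComponentsWithStats(m.astype(np.uint8))
    for i in range(1,k):
        if s[i,4]>15: q=W[L==i]; print(" strutwall",s[i,4],q.mean(0).round(4))
    m=((R<.16)&(R>.12)&(z>.008)&(z<.03)); q=W[m&(np.hypot(x-cx/1e3,y-cy/1e3)>.127)]; print(" ptr",len(q),q.mean(0).round(4))
E
python3 - <<'E'
import cv2
i=cv2.imread("pics/top0.png")
cv2.imwrite("pics/crop1.png",cv2.resize(i[195:320,175:400],None,fx=3.5,fy=3.5,interpolation=cv2.INTER_CUBIC))
E
```

```text
top bench z 0.0005582182462661178
 strut ((437.55023193359375, 21.662368774414062), (166.38714599609375, 40.17144775390625), 62.94789123535156) 0.03994918628674343 [[382.0, -43.0], [418.0, -62.0], [493.0, 87.0], [457.0, 105.0]]
 disc 484.4716491699219 -240.739013671875 151.76002502441406
 hub ((479.43756103515625, -236.97308349609375), 24.60666847229004)
 top 374 [ 0.5587 -0.2433  0.1033] [ 0.5582 -0.2451  0.1064] [ 0.579 -0.224  0.122]
 top 386 [ 0.4472 -0.1634  0.1034] [ 0.4472 -0.1642  0.1063] [ 0.471 -0.139  0.123]
 strutwall 189 [ 0.5437 -0.2464  0.0615]
 strutwall 428 [ 0.5585 -0.2406  0.0973]
 strutwall 199 [ 0.4509 -0.1812  0.0616]
 strutwall 105 [ 0.4684 -0.3039  0.0615]
 strutwall 418 [ 0.4485 -0.1619  0.098 ]
 strutwall 90 [ 0.4197 -0.2678  0.062 ]
 ptr 383 [ 0.5242 -0.2444  0.0143]
scene bench z 0.0018636090195938149
 strut ((439.0934143066406, 25.850662231445312), (163.03652954101562, 39.55168914794922), 63.03990936279297) 0.041289482053260884 [[385.0, -38.0], [420.0, -56.0], [494.0, 90.0], [458.0, 107.0]]
 disc 483.7631530761719 -241.86593627929688 152.1367950439453
 hub ((478.5244140625, -236.92202758789062), 25.190155029296875)
 top 581 [ 0.553  -0.2479  0.1041] [ 0.5574 -0.2447  0.1066] [ 0.578 -0.224  0.123]
 top 604 [ 0.4422 -0.1684  0.1042] [ 0.4451 -0.1647  0.1064] [ 0.47  -0.14   0.123]
 strutwall 1395 [ 0.5449 -0.2485  0.079 ]
 strutwall 1298 [ 0.4408 -0.1767  0.0801]
 strutwall 503 [ 0.4459 -0.2868  0.0611]
 ptr 686 [ 0.5102 -0.2505  0.0154]
```

View pics/crop1.png

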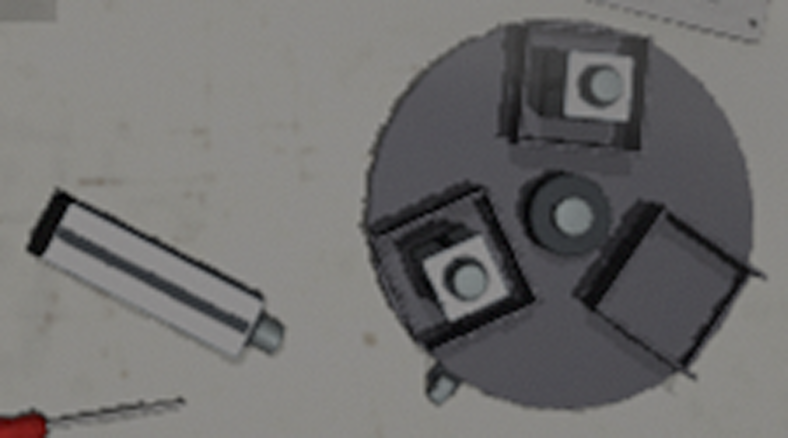

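The crop shows the pointer block at crop (441,383), which is full-frame (301,304.4), and the empty pocket at lower right. Next I'll compute the geometry and a row planner.

```bash
cat >> h.py <<'E'
from scipy.spatial.transform import Rotation as Ro, Slerp
def cur():
    s=monitor.sense(); return s["tool_pos"],Ro.from_euler("xyz",s["tool_rot"])
def rows(path,n,start=None):
    """path: f(t in 0..1)->(pos,Ro). prints tool-frame rows"""
    p,R=start or cur(); out=[]
    for k in range(1,n+1):
        q,S=path(k/n); d=R.inv().apply(q-p)*1000; w=(R.inv()*S).as_rotvec()
        d=d.round(1); w=w.round(3); out.append([*d.tolist(),*w.tolist()]); p=p+R.apply(d/1000); R=R*Ro.from_rotvec(w)
    print(*out,sep="\n"); return p,R
def line(q,S,start=None):
    p,R=start or cur(); sl=Slerp([0,1],Ro.concatenate([R,S])); return lambda t:(p+(np.array(q)-p)*t,sl(t))
def down(yaw): return Ro.from_euler("xyz",[np.pi,0,yaw])
E
python3 - <<'E'
from h import *
c=np.load("top0.npz"); ax=np.array([.4793,-.237]); p=ray(c,(301,304.4),.016); print("ptr",p,np.degrees(np.arctan2(*(p[:2]-ax)[::-1])),np.hypot(*(p[:2]-ax)))
W=cloud(c); 
d=W[...,:2]-ax; m=(np.hypot(d[...,0],d[...,1])>.1285)&(np.hypot(d[...,0],d[...,1])<.15)&(W[...,2]>.008)&(W[...,2]<.03)&(W[...,0]<.42)
q=W[m]; print(len(q),q.mean(0), np.degrees(np.arctan2(q[:,1].mean()-ax[1],q[:,0].mean()-ax[0])))
phi=np.radians(234.7); t=np.append(ax+.08*np.array([np.cos(phi),np.sin(phi)]),.11); print(t)
s=rows(line(t,down(np.radians(54.7))),20)
E
```

```text
ptr [ 0.36931038 -0.16081171  0.016     ] 145.29019137311187 0.13379974813247228
47 [ 0.3673543  -0.15883537  0.01680655] 145.07582934443084
[ 0.43307139 -0.30229101  0.11      ]
[-25.7, -33.4, 6.1, -0.0, 0.0, 0.09]
[-28.7, -31.0, 6.0, -0.0, 0.0, 0.091]
[-31.3, -28.3, 6.1, -0.0, 0.0, 0.09]
[-33.7, -25.3, 6.1, -0.0, 0.0, 0.09]
[-35.9, -22.2, 6.1, -0.0, 0.0, 0.09]
[-37.7, -18.9, 6.0, -0.0, 0.0, 0.091]
[-39.3, -15.4, 6.1, -0.0, 0.0, 0.09]
[-40.5, -11.7, 6.1, -0.0, 0.0, 0.09]
[-41.5, -8.1, 6.1, -0.0, 0.0, 0.09]
[-41.9, -4.4, 6.0, -0.0, 0.001, 0.091]
[-42.2, -0.5, 6.1, -0.0, -0.0, 0.09]
[-42.1, 3.3, 6.0, -0.0, -0.0, 0.09]
[-41.6, 7.1, 6.0, -0.0, -0.0, 0.09]
[-40.8, 10.8, 6.1, -0.0, -0.0, 0.091]
[-39.6, 14.4, 6.0, -0.001, -0.0, 0.09]
[-38.2, 17.9, 6.0, 0.0, -0.0, 0.09]
[-36.5, 21.3, 6.1, 0.0, -0.0, 0.09]
[-34.3, 24.5, 6.0, 0.0, -0.0, 0.091]
[-32.0, 27.5, 6.1, 0.0, -0.0, 0.09]
[-29.4, 30.3, 6.0, 0.0, -0.0, 0.09]
```

Emit:
drive_tool:
  plan:
    - [-25.5, -33.5, 6, 0, 0, 0.09, 0.45]
    - [-28.5, -31, 6, 0, 0, 0.09, 0.45]
    - [-31.5, -28.5, 6, 0, 0, 0.09, 0.45]
    - [-33.5, -25.5, 6, 0, 0, 0.09, 0.45]
    - [-36, -22, 6, 0, 0, 0.09, 0.45]
    - [-37.5, -19, 6, 0, 0, 0.09, 0.45]
    - [-39.5, -15.5, 6, 0, 0, 0.09, 0.45]
    - [-40.5, -11.5, 6, 0, 0, 0.09, 0.45]

```text
time_s: 0.9
tool_pos: [0.2961, 0.1838, 0.1831]
tool_rot: [3.141, 0.0, 2.037]
contact_force: [1.2, -0.1, 0.2]
grip_width: 0.0385
grasp_force: 0.0
```

Emit:
drive_tool:
  plan:
    - [-41.5, -8, 6, 0, 0, 0.09, 0.45]
    - [-42, -4.5, 6, 0, 0, 0.09, 0.45]
    - [-42, -0.5, 6, 0, 0, 0.09, 0.45]
    - [-42, 3.5, 6, 0, 0, 0.09, 0.45]
    - [-41.5, 7, 6, 0, 0, 0.09, 0.45]
    - [-41, 11, 6, 0, 0, 0.09, 0.45]
    - [-39.5, 14.5, 6, 0, 0, 0.09, 0.45]
    - [-38, 18, 6, 0, 0, 0.09, 0.45]

```text
time_s: 1.7
tool_pos: [0.389, -0.1408, 0.1349]
tool_rot: [-3.141, -0.0, 1.316]
contact_force: [0.8, -0.1, 0.3]
grip_width: 0.0386
grasp_force: 0.0
```

Emit:
drive_tool:
  plan:
    - [-36.5, 21.5, 6, 0, 0, 0.09, 0.45]
    - [-34.5, 24.5, 6, 0, 0, 0.09, 0.45]
    - [-32, 27.5, 6, 0, 0, 0.09, 0.45]
    - [-29.5, 30.5, 6, 0, 0, 0.09, 0.45]
    - [0, 0, 0, 0, 0, 0, 0.45]
    - [0, 0, 0, 0, 0, 0, 0.45]

```text
time_s: 2.3
tool_pos: [0.4352, -0.3017, 0.1106]
tool_rot: [-3.14, -0.0, 0.959]
contact_force: [-0.1, 0.7, -0.2]
grip_width: 0.0383
grasp_force: 0.0
```

```bash
python3 - <<'E'
from h import *
s=monitor.sense(); print(s["tool_pos"],np.degrees(s["tool_rot"]),s["contact_force"],s["grip_width"],s["joint_positions"].round(2))
phi=np.radians(234.7); t=np.append(np.array([.4793,-.237])+.08*np.array([np.cos(phi),np.sin(phi)]),.034)
rows(line(t,down(np.radians(54.7))),3)
E
```

```text
[ 0.43516628 -0.30174235  0.11063151] [-1.79917216e+02 -1.06614569e-02  5.49569704e+01] [-0.05074875  0.68114825 -0.1633456 ] 0.0383088637923359 [-0.69  0.47  1.81  0.    0.86 -0.08]
[-0.6, -0.4, 25.5, -0.0, -0.0, 0.001]
[-0.5, -0.5, 25.6, -0.001, -0.0, 0.002]
[-0.6, -0.4, 25.5, -0.0, -0.0, 0.001]
```

Emit:
drive_tool:
  plan:
    - [-0.5, -0.5, 25.5, 0, 0, 0, 0.45]
    - [-0.5, -0.5, 25.5, 0, 0, 0, 0.45]
    - [-0.5, -0.5, 25.5, 0, 0, 0, 0.45]
    - [0, 0, 0, 0, 0, 0, 0.45]

```text
time_s: 2.7
tool_pos: [0.4321, -0.2998, 0.0327]
tool_rot: [-3.137, -0.001, 0.961]
contact_force: [-1.4, -0.1, 0.6]
grip_width: 0.0385
grasp_force: 0.0
```

Emit:
drive_tool:
  plan:
    - [0.4, -8.3, 0, 0, 0, 0.104, 0.45]
    - [0.4, -8.3, 0, 0, 0, 0.104, 0.45]
    - [0.4, -8.3, 0, 0, 0, 0.104, 0.45]

```text
time_s: 3.0
tool_pos: [0.4161, -0.2845, 0.0363]
tool_rot: [3.14, -0.001, 0.645]
contact_force: [1.6, -1.2, -0.7]
grip_width: 0.0387
grasp_force: 1.2
```

Forces are gentle, so I'll continue round.

Emit:
drive_tool:
  plan:
    - [0.4, -8.3, 0, 0, 0, 0.104, 0.45]
    - [0.4, -8.3, 0, 0, 0, 0.104, 0.45]
    - [0.4, -8.3, 0, 0, 0, 0.104, 0.45]
    - [0.4, -8.3, 0, 0, 0, 0.104, 0.45]
    - [0.4, -8.3, 0, 0, 0, 0.104, 0.45]
    - [0.4, -8.3, 0, 0, 0, 0.104, 0.45]

```text
time_s: 3.6
tool_pos: [0.4001, -0.2384, 0.0365]
tool_rot: [3.14, -0.002, 0.021]
contact_force: [2.1, -2.7, 0.3]
grip_width: 0.0383
grasp_force: 1.3
```

Emit:
drive_tool:
  plan:
    - [0.4, -8.3, 0, 0, 0, 0.104, 0.45]
    - [0.4, -8.3, 0, 0, 0, 0.104, 0.45]
    - [0.4, -8.3, 0, 0, 0, 0.104, 0.45]
    - [0.4, -8.3, 0, 0, 0, 0.104, 0.45]
    - [0.4, -8.3, 0, 0, 0, 0.104, 0.45]
    - [0.4, -8.3, 0, 0, 0, 0.104, 0.45]
    - [0, 0, 0, 0, 0, 0, 0.45]
    - [0, 0, 0, 0, 0, 0, 0.45]

```text
time_s: 4.4
tool_pos: [0.4132, -0.1912, 0.0356]
tool_rot: [-3.142, -0.001, -0.596]
contact_force: [-0.8, 0.3, 1.1]
grip_width: 0.0382
grasp_force: 0.0
```

```bash
cat > rot.py <<'E'
from h import *
c=read_camera("top"); W=cloud(c); np.savez("top_l.npz",**c); cv2.imwrite("pics/top_l.png",c["image"][:,:,::-1])
ax=np.array([.4793,-.237]); x,y,z=W[...,0],W[...,1],W[...,2]; R=np.hypot(x-ax[0],y-ax[1])
m=((z>.109)&(z<.128)&(R<.11)).astype(np.uint8); k,L,s,C=cv2.connectedComponentsWithStats(m)
for i in range(1,k):
    q=W[L==i]
    if s[i,4]>25: e=(q.max(0)+q.min(0))/2; print(s[i,4],e.round(4),"ang",np.degrees(np.arctan2(*(e[:2]-ax)[::-1])), np.hypot(*(e[:2]-ax)))
E
python3 rot.py; python3 -c "
from h import *
s=monitor.sense();p=s['tool_pos'];print(s['time_s'],p,np.degrees(s['tool_rot']),s['contact_force'],np.degrees(np.arctan2(p[1]+.237,p[0]-.4793)))"
```

```text
78 [ 0.5507 -0.2028  0.1165] ang 25.582305780525633 0.07915051618800605
89 [ 0.4721 -0.3166  0.1153] ang -95.17609037001952 0.0798807218181269
4.45 [ 0.41301907 -0.19137025  0.03543372] [-1.79998000e+02 -2.91388117e-02 -3.41912111e+01] [ 0.39274809 -0.68037617 -0.2734744 ] 145.45532650229066
```

The rotor is now at the pointer: pocket about 145.2°, pointer about 145.2°. I'll retreat up and go hover over the strut for a close look.

Emit:
drive_tool:
  plan:
    - [0, 0, -40, 0, 0, 0, 0.45]
    - [0, 0, -40, 0, 0, 0, 0.45]
    - [0, 0, -40, 0, 0, 0, 0.7]
    - [0, 0, -40, 0, 0, 0, 1]
    - [0, 0, -40, 0, 0, 0, 1]
    - [0, 0, 0, 0, 0, 0, 1]

```text
time_s: 5.05
tool_pos: [0.4145, -0.1926, 0.2397]
tool_rot: [-3.141, -0.008, -0.598]
contact_force: [-0.2, -1.1, -0.6]
grip_width: 0.0854
grasp_force: 0.0
```

```bash
python3 - <<'E'
from h import *
rows(line([.44,.03,.24],down(np.radians(63))),13)
E
```

```text
[-8.0, -15.3, -0.1, 0.001, -0.001, -0.131]
[-6.0, -16.1, -0.0, -0.0, -0.0, -0.13]
[-3.8, -16.8, -0.1, 0.0, -0.001, -0.131]
[-1.6, -17.2, -0.1, 0.001, -0.0, -0.13]
[0.7, -17.2, -0.0, 0.0, -0.001, -0.131]
[2.9, -17.0, -0.0, 0.001, -0.0, -0.131]
[5.1, -16.5, -0.1, 0.0, -0.001, -0.13]
[7.1, -15.6, -0.0, 0.001, -0.0, -0.131]
[9.2, -14.6, -0.0, 0.0, -0.001, -0.13]
[11.0, -13.3, -0.0, 0.001, -0.0, -0.131]
[12.6, -11.7, -0.1, 0.0, -0.001, -0.13]
[14.1, -10.0, 0.0, 0.001, -0.0, -0.131]
[15.2, -8.1, -0.0, 0.0, -0.001, -0.131]
```

Emit:
drive_tool:
  plan:
    - [-8, -15.5, 0, 0, 0, -0.13, 1]
    - [-6, -16, 0, 0, 0, -0.13, 1]
    - [-4, -17, 0, 0, 0, -0.13, 1]
    - [-1.5, -17, 0, 0, 0, -0.13, 1]
    - [0.5, -17, 0, 0, 0, -0.13, 1]
    - [3, -17, 0, 0, 0, -0.13, 1]
    - [5, -16.5, 0, 0, 0, -0.13, 1]
    - [7, -15.5, 0, 0, 0, -0.13, 1]

```text
time_s: 5.85
tool_pos: [0.4285, -0.0542, 0.2341]
tool_rot: [-3.141, 0.001, 0.447]
contact_force: [-0.8, -0.9, -0.2]
grip_width: 0.0856
grasp_force: 0.0
```

Emit:
drive_tool:
  plan:
    - [9, -14.5, 0, 0, 0, -0.13, 1]
    - [11, -13.5, 0, 0, 0, -0.13, 1]
    - [12.5, -11.5, 0, 0, 0, -0.13, 1]
    - [14, -10, 0, 0, 0, -0.13, 1]
    - [15, -8, 0, 0, 0, -0.13, 1]
    - [0, 0, 0, 0, 0, 0, 1]
    - [0, 0, 0, 0, 0, 0, 1]

```text
time_s: 6.55
tool_pos: [0.4388, 0.03, 0.2343]
tool_rot: [-3.141, 0.001, 1.089]
contact_force: [1.0, -1.0, -0.6]
grip_width: 0.0851
grasp_force: 0.0
```

```bash
python3 - <<'E'
from h import *
for n in ("wrist","scene","top"):
    c=read_camera(n); np.savez(n+"1.npz",**c); cv2.imwrite(f"pics/{n}1.png",c["image"][:,:,::-1]); W=cloud(c)
    x,y,z=W[...,0],W[...,1],W[...,2]; D=np.hypot(x-.438,y-.024)
    m=(z>.032)&(z<.055)&(D<.11); q=W[m]
    print(n,len(q), "bench",np.nanmedian(z[(D<.2)&(z<.015)]))
    if len(q)<50: continue
    r=cv2.minAreaRect(q[:,:2].astype(np.float32)*1000); print(r,np.median(q[:,2]),cv2.boxPoints(r).round(1).tolist())
c=np.load("top1.npz");W=cloud(c);ax=np.array([.4793,-.237])
import subprocess;subprocess.run(["python3","rot.py"])
E
```

```text
78 [ 0.5517 -0.2029  0.1157] ang 25.249961717870075 0.08005640500718007
89 [ 0.4722 -0.3165  0.1161] ang -95.13845812411249 0.0798096207401014
wrist 3772 bench 0.0012052463042705741
((438.4508972167969, 22.962020874023438), (159.9912109375, 39.77696990966797), 63.07624816894531) 0.04099859867504946 [[384.5, -39.400001525878906], [420.0, -57.400001525878906], [492.3999938964844, 85.30000305175781], [456.8999938964844, 103.30000305175781]]
scene 1353 bench 0.0015370161685709927
((437.8665466308594, 23.550193786621094), (164.19515991210938, 39.65290069580078), 63.040462493896484) 0.041353959193897394 [[383.0, -40.599998474121094], [418.29998779296875, -58.599998474121094], [492.79998779296875, 87.69999694824219], [457.3999938964844, 105.69999694824219]]
top 680 bench 0.00024724526626379584
((437.78289794921875, 21.8548583984375), (165.04229736328125, 40.5193977355957), 62.985286712646484) 0.03997850008162168 [[382.29998779296875, -42.5], [418.29998779296875, -60.900001525878906], [493.29998779296875, 86.19999694824219], [457.20001220703125, 104.5999984741211]]
```

View pics/wrist1.png

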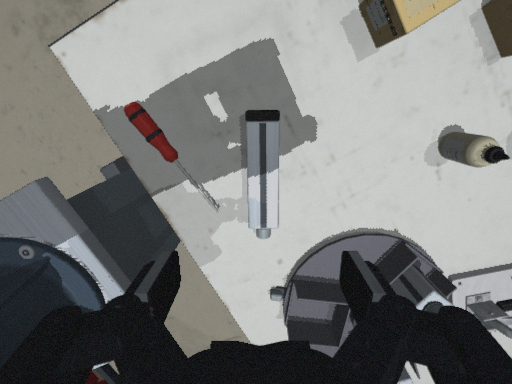

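The wrist view shows the strut vertical from foot (263,112) to spigot (263,235). The screwdriver tip is at (217,208), about 56 mm off the strut axis, so I'll open the gripper only to about 0.7.

```bash
cat >> h.py <<'E'
F=np.array([.475,.0955,0.]); a=np.array([-.4532,-.8914,0.]); Z=np.array([0,0,1.])
def Rt(deg): # tool tilt: +45 = pointing toward foot side & down
    t=np.radians(deg); zt=-np.sin(t)*a-np.cos(t)*Z; yt=np.cross(Z,a); return Ro.from_matrix(np.c_[np.cross(yt,zt),yt,zt])
E
python3 - <<'E'
from h import *
R=Rt(45); zt=R.as_matrix()[:,2]; G=F+.118*a+.027*Z; T=G+.0245*zt; print(T)
s=rows(line(T-.08*zt,R),8); print()
rows(line(T,R,s),3,s)
E
```

```text
[0.42937372 0.00575758 0.00967582]
[-10.3, 0.4, 21.1, 0.001, 0.098, -0.001]
[-12.3, 0.4, 19.9, 0.0, 0.098, -0.002]
[-14.1, 0.4, 18.7, 0.001, 0.099, -0.002]
[-16.0, 0.4, 17.1, 0.0, 0.098, -0.001]
[-17.5, 0.4, 15.5, 0.001, 0.098, -0.001]
[-19.0, 0.3, 13.7, 0.001, 0.098, -0.002]
[-20.3, 0.3, 11.8, 0.0, 0.098, -0.002]
[-21.3, 0.3, 9.8, 0.001, 0.099, -0.001]

[-0.0, 0.0, 26.7, -0.0, -0.0, -0.0]
[-0.0, 0.0, 26.6, -0.0, -0.0, -0.0]
[-0.0, 0.0, 26.7, -0.0, -0.0, -0.0]
```

Emit:
drive_tool:
  plan:
    - [-10.5, 0.5, 21, 0.0, 0.098, -0.002, 0.7]
    - [-12.5, 0.5, 20, 0, 0.098, -0.002, 0.7]
    - [-14, 0.5, 18.5, 0, 0.098, -0.002, 0.7]
    - [-16, 0.5, 17, 0, 0.098, -0.002, 0.7]
    - [-17.5, 0, 15.5, 0, 0.098, -0.002, 0.7]
    - [-19, 0.5, 13.5, 0, 0.098, 0, 0.7]
    - [-20.5, 0.5, 12, 0, 0.098, 0, 0.7]
    - [-21.5, 0, 10, 0, 0.098, 0, 0.7]

```text
time_s: 7.55
tool_pos: [0.4044, -0.0459, 0.067]
tool_rot: [3.136, -0.783, 1.101]
contact_force: [1.1, 0.9, 0.2]
grip_width: 0.0599
grasp_force: 0.0
```

Emit:
drive_tool:
  plan:
    - [0, 0, 0, 0, 0, 0, 0.7]
    - [0, 0, 0, 0, 0, 0, 0.7]

```text
time_s: 7.75
tool_pos: [0.404, -0.0451, 0.0672]
tool_rot: [-3.14, -0.778, 1.096]
contact_force: [-0.5, -0.4, 1.3]
grip_width: 0.0596
grasp_force: 0.0
```

```bash
python3 - <<'E'
from h import *
s=monitor.sense(); print(s["joint_positions"].round(2),s["grip_width"],s["contact_force"])
R=Rt(45); zt=R.as_matrix()[:,2]; G=F+.118*a+.027*Z; T=G+.0245*zt
print(cur()[0]-(T-.08*zt), (R.inv()*cur()[1]).as_rotvec())
rows(line(T,R),4)
c=read_camera("wrist"); cv2.imwrite("pics/wrist2.png",c["image"][:,:,::-1])
E
```

```text
[-0.7   0.54  2.21  1.02  0.93 -1.09] 0.05959922545805647 [-0.49424323 -0.40419773  1.33109156]
[ 0.00023829 -0.00039466  0.00100064] [-0.0014556  -0.00745724  0.00283656]
[0.0, -0.1, 20.2, 0.0, 0.002, -0.001]
[-0.0, -0.2, 20.2, 0.001, 0.002, -0.0]
[-0.1, -0.1, 20.3, 0.0, 0.002, -0.001]
[-0.1, -0.1, 20.2, 0.0, 0.001, -0.001]
```

View pics/wrist2.png

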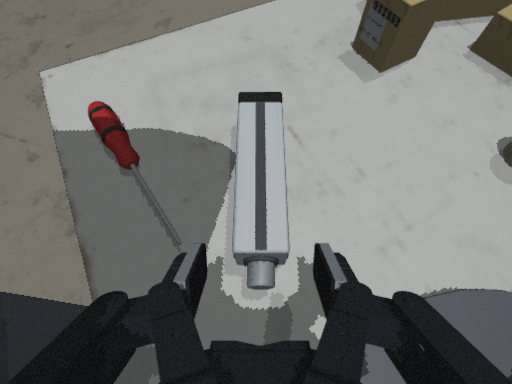

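Fingers at (190,270) and (330,270) straddle the strut at x≈261, and the screwdriver tip at (180,243) is outside the left finger. Advancing and gripping.

Emit:
drive_tool:
  plan:
    - [0, 0, 20, 0, 0.002, 0, 0.7]
    - [0, 0, 20, 0, 0.002, 0, 0.7]
    - [0, 0, 20, 0, 0.002, 0, 0.7]
    - [0, 0, 20, 0, 0.002, 0, 0.7]
    - [0, 0, 0, 0, 0, 0, 0.7]
    - [0, 0, 0, 0, 0, 0, 0.7]
  grip_force: 50

```text
time_s: 8.4
tool_pos: [0.4303, 0.0059, 0.012]
tool_rot: [3.136, -0.787, 1.106]
contact_force: [0.6, 0.1, 0.6]
grip_width: 0.0597
grasp_force: 0.0
```

Emit:
drive_tool:
  plan:
    - [0, 0, 0, 0, 0, 0, 0.3]
    - [0, 0, 0, 0, 0, 0, 0.3]
    - [0, 0, 0, 0, 0, 0, 0.3]
    - [0, 0, 0, 0, 0, 0, 0.3]
    - [0, 0, 0, 0, 0, 0, 0.3]
  grip_force: 50

```text
time_s: 8.9
tool_pos: [0.4303, 0.0051, 0.0118]
tool_rot: [3.137, -0.788, 1.103]
contact_force: [-1.7, 0.1, 8.0]
grip_width: 0.0394
grasp_force: 49.5
```

```bash
python3 - <<'E'
from h import *
p,R=cur(); print(p,(Rt(45).inv()*R).as_rotvec(),monitor.sense()["contact_force"])
P=F+.0015*a; ax=np.cross(a,Z)  # rotation a->Z
def path(t):
    Q=Ro.from_rotvec(ax*np.pi/2*t); return P+Q.apply(p-P),Q*R
rows(path,18)
E
```

```text
[0.43029459 0.00510836 0.01183837] [-0.00313552  0.00300613 -0.00151542] [-1.71474746  0.11743265  7.96562591]
[7.1, 0.0, -5.1, 0.0, -0.087, -0.0]
[7.1, 0.1, -5.0, 0.0, -0.088, -0.001]
[7.1, -0.0, -5.1, 0.0, -0.087, 0.0]
[7.1, 0.0, -5.1, 0.001, -0.087, -0.0]
[7.1, 0.0, -5.1, -0.0, -0.087, -0.0]
[7.1, 0.1, -5.0, -0.0, -0.088, -0.001]
[7.1, -0.0, -5.1, -0.0, -0.087, 0.0]
[7.1, 0.0, -5.1, 0.0, -0.087, -0.0]
[7.1, 0.0, -5.1, 0.0, -0.087, -0.0]
[7.1, 0.1, -5.0, 0.0, -0.088, -0.001]
[7.1, -0.0, -5.1, 0.0, -0.087, -0.0]
[7.1, 0.0, -5.1, 0.001, -0.087, -0.0]
[7.1, 0.0, -5.0, -0.0, -0.087, -0.001]
[7.1, 0.1, -5.1, -0.0, -0.088, 0.0]
[7.1, 0.0, -5.1, -0.0, -0.087, -0.0]
[7.1, 0.0, -5.1, 0.0, -0.087, -0.0]
[7.1, 0.1, -5.0, 0.0, -0.088, -0.001]
[7.1, -0.0, -5.1, 0.0, -0.087, 0.0]
```

Emit:
drive_tool:
  plan:
    - [7.1, 0, -5.1, 0, -0.087, 0, 0.3]
    - [7.1, 0, -5, 0, -0.088, 0, 0.3]
    - [7.1, 0, -5.1, 0, -0.087, 0, 0.3]
    - [7.1, 0, -5.1, 0, -0.087, 0, 0.3]
    - [0, 0, 0, 0, 0, 0, 0.3]

```text
time_s: 9.4
tool_pos: [0.4356, 0.0148, 0.0458]
tool_rot: [3.135, -0.437, 1.104]
contact_force: [0.7, 0.0, -3.3]
grip_width: 0.0398
grasp_force: 50.9
```

```bash
cat > tip.py <<'E'
from h import *
import sys
c=read_camera("scene"); W=cloud(c); s=monitor.sense(); np.savez("scene_l.npz",**c)
print(s["contact_force"].round(1),s["grip_width"],s["joint_positions"].round(2))
d=W-F; al=d@a; la=d@np.cross(Z,a); z=W[...,2]
m=(np.abs(la)<.03)&(al>-.07)&(al<.06)&(z>-.01)&(z<.2)
h=c["image"].astype(int).max(-1); 
cv2.imwrite(sys.argv[1],cv2.resize(c["image"][120:300,100:300,::-1],None,fx=3,fy=3,interpolation=cv2.INTER_CUBIC))
E
python3 tip.py pics/tip1.png
```

```text
[ 0.4 -0.6 -3.6] 0.039042031098301774 [-0.34  0.48  2.19  0.86  0.59 -0.62]
```

View pics/tip1.png

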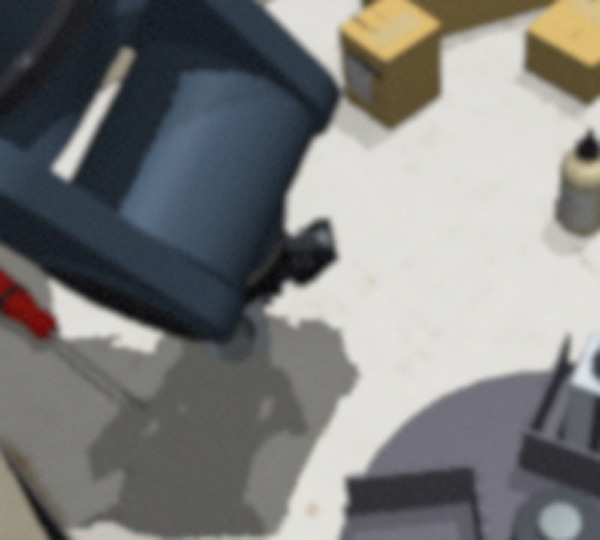

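The arm blocks the scene view. I'll check the foot corner with wrist-camera depth instead.

```bash
cat > foot.py <<'E'
from h import *
c=read_camera("wrist"); W=cloud(c); s=monitor.sense(); cv2.imwrite("pics/wrist_l.png",c["image"][:,:,::-1])
print(s["time_s"],"f",s["contact_force"].round(1),"grip",s["grip_width"].round(4),s["joint_positions"].round(2))
R=cur()[1]; th=np.degrees(np.arctan2(*((lambda z:(-(z@a),-z[2]))(R.as_matrix()[:,2])))); th=45-th; print("tip deg",th)
d=W-F; al=d@a; la=d@np.cross(Z,a); z=W[...,2]
t=np.radians(th); u=np.cos(t)*al+np.sin(t)*z; v=-np.sin(t)*al+np.cos(t)*z   # strut axis / normal from F
m=(np.abs(la)<.016)&(np.abs(la)>.006)&(v>.025)&(v<.055)&(u>-.03)&(u<.08)
q=np.c_[u[m],v[m]]; print("n",len(q),"top face v med",np.median(q[:,1]).round(4),"axis slope",np.polyfit(q[:,0],q[:,1],1)[0].round(3),"foot end u",np.percentile(q[:,0],[0,1,3]).round(4))
b=(np.abs(la)>.04)&(np.abs(la)<.08)&(np.abs(al)<.06)&(z<.02); print("bench",np.nanmedian(z[b]).round(4),b.sum())
E
python3 foot.py
```

```text
Traceback (most recent call last):
  File "foot.py", line 3, in <module>
    print(s["time_s"],"f",s["contact_force"].round(1),"grip",s["grip_width"].round(4),s["joint_positions"].round(2))
                                                             ^^^^^^^^^^^^^^^^^^^^^
AttributeError: 'float' object has no attribute 'round'
```

```bash
sed -i 's/s\["grip_width"\].round(4)/s["grip_width"]/' foot.py; python3 foot.py
```

```text
9.55 f [1.6 1.3 1.3] grip 0.03939149487209476 [-0.34  0.48  2.19  0.86  0.59 -0.62]
tip deg 19.751904003074415
n 3786 top face v med 0.0403 axis slope -0.007 foot end u [0.0002 0.003  0.0052]
bench 0.001 15503
```

The pivot is holding: foot end at u≈0 and top face at 40 mm. Continuing.

Emit:
drive_tool:
  plan:
    - [7.1, 0, -5.1, 0, -0.087, 0, 0.3]
    - [7.1, 0, -5, 0, -0.088, 0, 0.3]
    - [7.1, 0, -5.1, 0, -0.087, 0, 0.3]
    - [7.1, 0, -5.1, 0, -0.087, 0, 0.3]
    - [7.1, 0, -5.1, 0, -0.087, 0, 0.3]
    - [0, 0, 0, 0, 0, 0, 0.3]

```text
time_s: 10.15
tool_pos: [0.447, 0.0386, 0.0768]
tool_rot: [3.142, -0.014, 1.102]
contact_force: [0.7, -4.8, 6.1]
grip_width: 0.0396
grasp_force: 52.3
```

```bash
python3 foot.py
```

```text
10.2 f [ 2.7 -3.3  7.7] grip 0.03959000223575815 [-0.03  0.41  2.04  0.02  0.68  0.42]
tip deg 44.02317423889958
n 4280 top face v med 0.0409 axis slope 0.065 foot end u [-0.03   -0.0291 -0.0277]
bench 0.0012 16876
```

Emit:
drive_tool:
  plan:
    - [7.1, 0, -5.1, 0, -0.087, 0, 0.3]
    - [7.1, 0, -5, 0, -0.088, 0, 0.3]
    - [7.1, 0, -5.1, 0, -0.087, 0, 0.3]
    - [7.1, 0, -5.1, 0, -0.087, 0, 0.3]
    - [0, 0, 0, 0, 0, 0, 0.3]

```text
time_s: 10.7
tool_pos: [0.46, 0.065, 0.0941]
tool_rot: [-3.137, 0.338, 1.104]
contact_force: [-3.9, -7.8, 29.4]
grip_width: 0.0395
grasp_force: 54.6
```

```bash
sed -i 's/m=(np/m=(z>.008)\&(np/' foot.py; python3 foot.py; python3 -c "
from h import *
p,R=cur(); Rt0=Rt(0)
q=np.load('scene_l.npz')
G=p-.0245*R.as_matrix()[:,2]; print(G, (G-F)@a,G[2])"
```

```text
10.75 f [-3.  -4.3 26.6] grip 0.0395422025881452 [ 0.19  0.51  1.85 -0.31  1.02  0.85]
tip deg 64.20413986944625
n 4044 top face v med 0.0412 axis slope -0.044 foot end u [-0.0001  0.0031  0.0051]
bench 0.0012 16413
[0.46361639 0.07181092 0.11710537] 0.02627549867455181 0.11710537434372705
```

Emit:
drive_tool:
  plan:
    - [6.8, 0, -5.7, 0, -0.088, 0, 0.3]
    - [6.9, 0, -5.6, 0, -0.088, 0, 0.3]
    - [7.1, 0, -5.1, 0, -0.087, 0, 0.3]
    - [0, 0, 0, 0, 0, 0, 0.3]

```text
time_s: 11.15
tool_pos: [0.471, 0.0877, 0.1008]
tool_rot: [-3.134, 0.603, 1.106]
contact_force: [-3.7, -1.9, 33.2]
grip_width: 0.0395
grasp_force: 54.6
```

```bash
python3 foot.py
```

```text
11.2 f [-3.2 -1.2 31.3] grip 0.03975777718014762 [ 0.31  0.64  1.69 -0.43  1.29  1.  ]
tip deg 79.42157413969011
n 3876 top face v med 0.0393 axis slope -0.029 foot end u [0.0024 0.0041 0.0063]
bench 0.0013 14619
```

Emit:
drive_tool:
  plan:
    - [6.6, 0, -5.8, 0, -0.088, 0, 0.3]
    - [6.6, 0, -5.8, 0, -0.088, 0, 0.3]
    - [0, 0, 0, 0, 0, 0, 0.3]

```text
time_s: 11.5
tool_pos: [0.4789, 0.1033, 0.1011]
tool_rot: [-3.131, 0.779, 1.107]
contact_force: [-0.9, 0.4, 19.5]
grip_width: 0.0395
grasp_force: 53.3
```

```bash
python3 foot.py
```

```text
11.55 f [-0.5  1.  17. ] grip 0.0393625849184389 [ 0.37  0.74  1.58 -0.49  1.47  1.05]
tip deg 89.49127754599894
n 3634 top face v med 0.0381 axis slope -0.019 foot end u [0.0077 0.0087 0.0106]
bench 0.0013 12714
```

View pics/wrist_l.png

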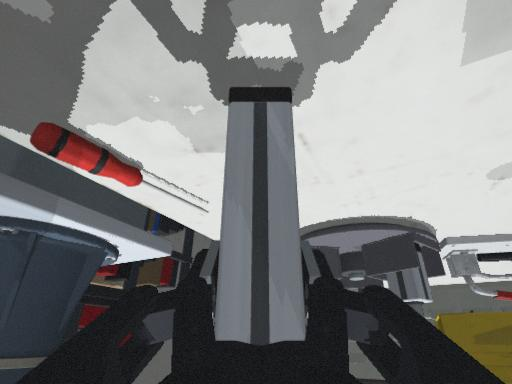

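The strut is nearly vertical, with the foot flat at row ~95. I'll do a small final turn about the pivot, then plan the lift and transfer.

Emit:
drive_tool:
  plan:
    - [1.7, 0, -1.7, 0, -0.022, 0, 0.3]
    - [0, 0, 0, 0, 0, 0, 0.3]
    - [0, 0, 0, 0, 0, 0, 0.3]
  grip_force: 60

```text
time_s: 11.85
tool_pos: [0.4796, 0.1046, 0.1011]
tool_rot: [-3.131, 0.796, 1.107]
contact_force: [0.0, 0.9, 14.0]
grip_width: 0.0394
grasp_force: 60.4
```

```bash
python3 foot.py; python3 - <<'E'
from h import *
p0=np.array([.43029459,.00510836,.01183837]); R0=Rt(45)
c=R0.inv().apply(F+.02*Z-p0); p,R=cur(); C=p+R.apply(c); print("foot centre",C, R.inv().apply(Z))
c=R.inv().apply(np.array([C[0],C[1],0])-p)
tgt=np.array([.4136,-.1913,.085]); up=np.array([0,0,.085])
s=rows(line(p+up,R),3); print()
R2=Ro.from_rotvec([0,0,np.radians(-7.8)])*s[1]; q=tgt-R2.apply(c); rows(line(q,R2,s),10,s)
np.savez("c.npz",c=c)
E
```

```text
11.9 f [ 0.7  1.  12.3] grip 0.039173950806315215 [ 0.37  0.75  1.56 -0.49  1.49  1.06]
tip deg 90.61399723590927
n 3617 top face v med 0.0378 axis slope -0.023 foot end u [0.0084 0.0092 0.0113]
bench 0.0013 12536
foot centre [4.81103639e-01 1.11794993e-01 1.99064075e-04] [-0.71461994 -0.00763612 -0.69947125]
[-20.2, -0.2, -19.8, 0.0, 0.0, 0.0]
[-20.3, -0.2, -19.8, 0.0, 0.0, 0.0]
[-20.2, -0.2, -19.9, 0.0, 0.0, 0.0]

[-21.1, 7.7, 21.5, 0.01, 0.0, 0.01]
[-21.0, 8.1, 21.3, 0.009, 0.0, 0.009]
[-20.9, 8.4, 21.4, 0.01, 0.0, 0.01]
[-20.9, 8.9, 21.2, 0.01, 0.0, 0.009]
[-20.8, 9.3, 21.1, 0.01, 0.001, 0.01]
[-20.6, 9.7, 21.0, 0.009, -0.0, 0.009]
[-20.7, 10.1, 21.0, 0.01, -0.0, 0.01]
[-20.5, 10.5, 20.8, 0.01, -0.0, 0.009]
[-20.4, 10.9, 20.7, 0.01, -0.0, 0.01]
[-20.3, 11.3, 20.6, 0.009, 0.0, 0.009]
```

Emit:
drive_tool:
  plan:
    - [-5, 0, -5, 0, 0, 0, 0.3]
    - [-15, 0, -15, 0, 0, 0, 0.3]
    - [-20, 0, -20, 0, 0, 0, 0.3]
    - [-20, 0, -20, 0, 0, 0, 0.3]
    - [0, 0, 0, 0, 0, 0, 0.3]

```text
time_s: 12.4
tool_pos: [0.4812, 0.1064, 0.1876]
tool_rot: [-3.137, 0.791, 1.103]
contact_force: [0.4, -0.8, -4.1]
grip_width: 0.0391
grasp_force: 61.1
```

Emit:
drive_tool:
  plan:
    - [-10, 4, 10, 0.005, 0, 0.005, 0.3]
    - [-21, 8, 21.5, 0.01, 0, 0.01, 0.3]
    - [-21, 8.5, 21.5, 0.01, 0, 0.01, 0.3]
    - [-21, 9, 21, 0.01, 0, 0.01, 0.3]
    - [-21, 9, 21, 0.01, 0, 0.01, 0.3]
    - [-20.5, 9.5, 21, 0.01, 0, 0.01, 0.3]
    - [-20.5, 10, 21, 0.01, 0, 0.01, 0.3]
    - [-20.5, 10.5, 21, 0.01, 0, 0.01, 0.3]

```text
time_s: 13.2
tool_pos: [0.4287, -0.1217, 0.1843]
tool_rot: [-3.135, 0.795, 0.998]
contact_force: [0.8, 0.0, -5.1]
grip_width: 0.0396
grasp_force: 60.9
```

Emit:
drive_tool:
  plan:
    - [-20.5, 11, 20.5, 0.01, 0, 0.01, 0.3]
    - [-20, 11, 20.5, 0.01, 0, 0.01, 0.3]
    - [-10, 5.5, 10, 0.005, 0, 0.005, 0.3]
    - [0, 0, 0, 0, 0, 0, 0.3]
    - [0, 0, 0, 0, 0, 0, 0.3]

```text
time_s: 13.7
tool_pos: [0.4127, -0.195, 0.1852]
tool_rot: [-3.138, 0.794, 0.96]
contact_force: [0.1, 0.9, -3.5]
grip_width: 0.0387
grasp_force: 60.9
```

```bash
python3 - <<'E'
from h import *
c=np.load("c.npz")["c"]; p,R=cur(); C=p+R.apply(c); print("foot pred",C,monitor.sense()["contact_force"].round(1))
for n in ("scene",):
    i=read_camera(n); np.savez(n+"3.npz",**i); cv2.imwrite("pics/s3.png",cv2.resize(i["image"][130:384,130:400,::-1],None,fx=2.2,fy=2.2))
t=np.array([.4136,-.1913,.085]); q=t-R.apply(c); rows(line(q,R),1)
E
```

```text
foot pred [ 0.41577477 -0.18828455  0.08413486] [ 0.1  0.9 -3.5]
[-3.4, -0.2, 2.6, 0.001, 0.0, 0.0]
```

View pics/s3.png

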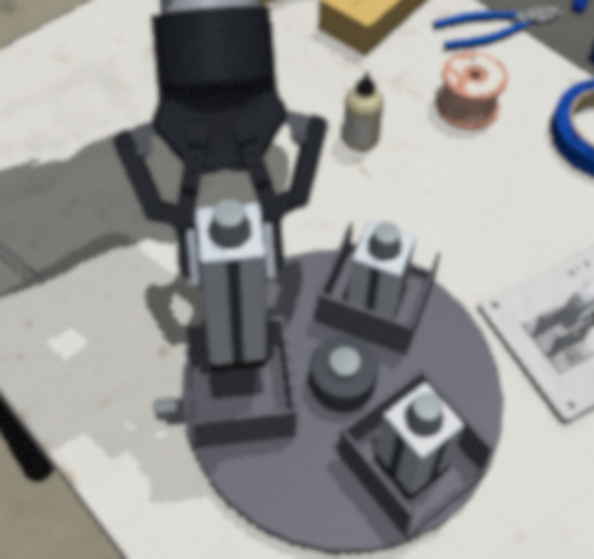

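The picture shows the upright strut at (233,290) hanging over the pocket, clear of the walls, with the pointer at (168,408). I'll correct by 4 mm and lower.

Emit:
drive_tool:
  plan:
    - [-3.5, 0, 2.5, 0, 0, 0, 0.3]
    - [14, 0, 14, 0, 0, 0, 0.3]
    - [14, 0, 14, 0, 0, 0, 0.3]
    - [10, 0, 10, 0, 0, 0, 0.3]
    - [4, 0, 4, 0, 0, 0, 0.3]
    - [0, 0, 0, 0, 0, 0, 0.3]

```text
time_s: 14.35
tool_pos: [0.4111, -0.1987, 0.1275]
tool_rot: [-3.141, 0.795, 0.96]
contact_force: [-0.5, -0.6, -3.3]
grip_width: 0.0395
grasp_force: 61.2
```

Emit:
drive_tool:
  plan:
    - [1, 0, 1, 0, 0, 0, 0.3]
    - [1, 0, 1, 0, 0, 0, 0.3]
    - [0, 0, 0, 0, 0, 0, 0.3]

```text
time_s: 14.65
tool_pos: [0.4114, -0.1989, 0.1254]
tool_rot: [3.139, 0.794, 0.957]
contact_force: [-0.4, 0.2, -3.2]
grip_width: 0.0394
grasp_force: 61.2
```

```bash
python3 - <<'E'
from h import *
c=np.load("c.npz")["c"]; p,R=cur(); C=p+R.apply(c); print("foot pred",C,monitor.sense()["contact_force"].round(1))
E
```

```text
foot pred [ 0.41480998 -0.1924228   0.02424824] [-0.4  0.2 -3.2]
```

Emit:
drive_tool:
  plan:
    - [1.5, 0, 1.5, 0, 0, 0, 0.3]
    - [1.4, 0, 1.4, 0, 0, 0, 0.3]
    - [0, 0, 0, 0, 0, 0, 0.3]
    - [0, 0, 0, 0, 0, 0, 0.3]

```text
time_s: 15.05
tool_pos: [0.4112, -0.199, 0.1209]
tool_rot: [3.14, 0.794, 0.958]
contact_force: [0.5, -0.4, -4.3]
grip_width: 0.0391
grasp_force: 61.2
```

Emit:
drive_tool:
  plan:
    - [0.7, 0, 0.7, 0, 0, 0, 0.3]
    - [0, 0, 0, 0, 0, 0, 0.3]

```text
time_s: 15.25
tool_pos: [0.4113, -0.1991, 0.1202]
tool_rot: [3.14, 0.795, 0.958]
contact_force: [-0.6, -0.7, -1.2]
grip_width: 0.0393
grasp_force: 61.4
```

Emit:
drive_tool:
  plan:
    - [0.4, 0, 0.4, 0, 0, 0, 0.3]
    - [0, 0, 0, 0, 0, 0, 0.3]

```text
time_s: 15.45
tool_pos: [0.4113, -0.1991, 0.1201]
tool_rot: [3.139, 0.795, 0.958]
contact_force: [-0.8, 1.7, 5.4]
grip_width: 0.0391
grasp_force: 62.1
```

The strut is on the pocket floor. Releasing and backing off along the tool axis.

Emit:
drive_tool:
  plan:
    - [0, 0, 0, 0, 0, 0, 0.55]
    - [0, 0, 0, 0, 0, 0, 0.75]
    - [0, 0, 0, 0, 0, 0, 0.8]
    - [0, 0, 0, 0, 0, 0, 0.8]

```text
time_s: 15.85
tool_pos: [0.4112, -0.199, 0.1194]
tool_rot: [3.14, 0.794, 0.958]
contact_force: [-0.6, -0.9, 0.5]
grip_width: 0.0681
grasp_force: 0.0
```

Emit:
drive_tool:
  plan:
    - [0, 0, -8, 0, 0, 0, 0.8]
    - [0, 0, -20, 0, 0, 0, 0.8]
    - [0, 0, -30, 0, 0, 0, 0.8]
    - [0, 0, -40, 0, 0, 0, 0.8]
    - [0, 0, -40, 0, 0, 0, 0.8]
    - [0, 0, -30, 0, 0, 0, 0.8]
    - [0, 0, 0, 0, 0, 0, 0.8]
    - [0, 0, 0, 0, 0, 0, 0.8]

```text
time_s: 16.65
tool_pos: [0.4798, -0.1006, 0.2369]
tool_rot: [3.14, 0.794, 0.959]
contact_force: [0.6, 0.3, -0.5]
grip_width: 0.0684
grasp_force: 0.0
```

```bash
python3 rot.py; python3 - <<'E'
from h import *
i=read_camera("scene"); a=cv2.resize(i["image"][150:384,130:380,::-1],None,fx=1.6,fy=1.6); j=cv2.imread("pics/top_l.png")[190:320,240:400]
b=cv2.resize(j,(int(160*a.shape[0]/130*.8),a.shape[0]*8//10)); b=cv2.copyMakeBorder(b,0,a.shape[0]-b.shape[0],0,0,cv2.BORDER_CONSTANT)
o=np.hstack([a,b]); print(o.shape); cv2.imwrite("pics/fin.png",o)
W=cloud(np.load("top_l.npz")); z=W[...,2]; m=(np.hypot(W[...,0]-.4145,W[...,1]+.192)<.05)&(z>.15)&(z<.20); q=W[m]; print(len(q),(q.max(0)+q.min(0))/2,np.percentile(q[:,2],[5,50,95]))
E
```

```text
78 [ 0.5507 -0.2027  0.1159] ang 25.64587639778263 0.07920376706645665
85 [ 0.4728 -0.3163  0.1159] ang -94.6872914098176 0.0795624974401965
35 [ 0.4281 -0.1748  0.1186] ang 129.46783702277787 0.08051540970514666
(374, 768, 3)
486 [ 0.41700769 -0.18938213  0.17146255] [0.16127013 0.16977787 0.18966512]
```

View pics/fin.png

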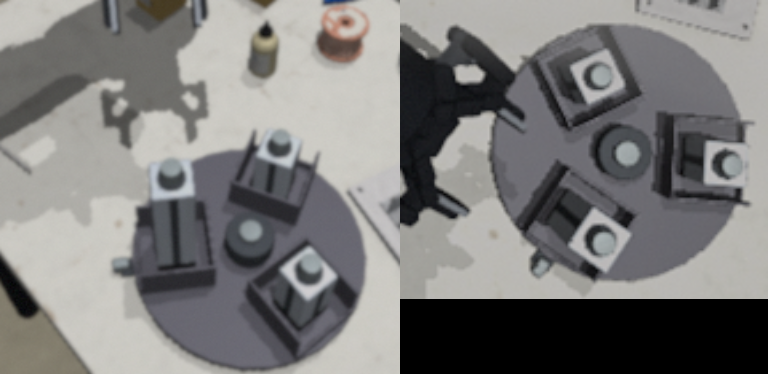

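The strut stands upright in the pocket at the pointer: its top face is at 0.170 m, and the rotor is within about 0.5° by camera. The gripper is clear of everything.

```bash
python3 -c "
from workcell import hand_in
print(hand_in())"
```

```text
the job is handed in; nothing more can be done
None
```

The job is handed in at about 17 s: I turned the stand's empty pocket to the pointer, then tipped the strut up on its foot and set it upright on the pocket floor, and I kept clear of the bottle, reel and carton but did not re-measure them; no verdict came back.

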